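Set the soda regulator to its green mark and lock it

ROBOT

A 7-joint arm with a two-finger parallel gripper is mounted at the origin on a cart in front of the work surface, level with it; the furniture and walls round the work are solid. World frame = base frame: x ahead of the robot, y to its left, z up, the work surface at z = 0. Lengths are in m, angles in rad, forces in N, time in s.
With the tool pointing down it reaches from about 0.425 to 0.925 m from the base axis. Payload 6.8 kg.
Tool frame: the origin (TCP) lies midway between the tips of the shut fingers; the grasp point (between the pads) lies 19 mm behind it; z points along the fingers, y is the line along which they close (so a half turn about z gives the same grasp; the last joint's range is limited). The gripper opens to 85 mm and grips with 20 to 120 N. Pads are 22 mm wide; open, the fingers measure 114 mm over their backs; the gripper's body (76 mm by 85 mm) begins 54 mm behind the grasp point. The pads swing forward as they close: fully open they stand 13 mm farther back than shut.
Start: joints at [-1.386, 0.477, 0.022, 1.555, -0.011, 1.109, -0.083], TCP at [0.195, 0.646, 0.207] pointing down, gripper open.
Joint ranges: [-2.96, 2.96], [-0.34, 2.1], [-1.41, 1.46], [0.24, 2.44], [-1.37, 4.51], [0.17, 1.92], [-2.96, 2.96]. Speed limits (rad/s): [2.39, 2.39, 3.14, 3.14, 3.14, 3.14, 3.14].

INTERFACE

Orientations are given as a unit quaternion [w, x, y, z].
In Python, from station import bot, eyes, ticket gives the robot as it stands.
- The arm moves only by the shell command python3 -m crank 'ROWS' [FORCE]. ROWS is text: rows parted by semicolons, each of 7 numbers parted by spaces: the shift along the tool's x, y, z in units of 0.5 m (1.0 is 0.5 m), then the turn, a rotation vector about the tool's x, y, z in units of 180 degrees (1.0 is 180 degrees), then the closure, from 0 (fully open) to 1 (shut). A call has 1 to 20 rows; each row is the pose to reach, as a shift and turn from the pose commanded when the call began, along the tool's axes at that moment, turning the shorter way round; what a row does not reach only later rows make up. A row lasts 1/10 s, in which the tool goes at most 50 mm and 8.59 degrees, less where a joint would pass 70% of its speed; a pose out of reach is approached as far as the arm can. A call with a number of a shift or a turn outside -1 to 1 is refused whole. A call with a gripper value outside its range is refused whole. The fingers move at their own pace and stop on an object; FORCE is the grip in N (left out, the last holds). Time passes only in rows, so rows that repeat a pose let the fingers close. It gives the time, the measured TCP pose, the force, the opening and the grip force at its end, in the units of the state.
- bot.get_obs(): the state, without advancing time (a new reading comes with each control period).
- eyes.read_camera(name): name is "side" or "top"; returns a dict with "image" (384x512x3 uint8, red, green, blue), "K" (3x3 intrinsics, pixels), "R" (3x3) and "t" (3): a world point X has camera coordinates R X + t. Camera axes: x right, y down, z forward; pixel columns grow to the right and rows downward; lengths in m; the calibration is good to about 2 mm. A picture is of the moment at which its call begins. There is no depth.
- ticket.hand_in(): hands the job in; it is judged then, once.
The state is a dict: "t": time; "q": joint angles; "joint_vel": joint speeds; "joint_torque": joint torques, N m; "eef_pos": TCP position; "tool_rot": TCP orientation; "contact_force": force on the tool from outside, world axes, zero at the start; "torque": the same for the moment, N m; "gripper_width": opening from 0.0 (shut) to 1.0 (fully open); "grasp_force": force on a finger pad.
Only numpy, scipy, OpenCV 4.12 (cv2) and the standard library are available. Lean on these libraries where they do the work, as an engineer would, in place of code of your own. Each camera call takes 0.05 s, during which the arm holds its last target. There are 200 camera calls.

TASK

Two gas regulators for the home soda maker stand on the worktop. On the blue one, turn the black knob until its white pointer is at the green mark, let go, and then slide its aluminium lock with the orange fin fully home over the knob. Do not touch the yellow regulator.

Things in the scene. Friction and masses are not known exactly. Their poses are not given: they have to be found in the camera images.
- blue_regulator: Blue box fixed on the worktop, 210 mm long (x), 90 wide (y), top 38 mm up. Origin on the worktop below the knob's axis, 52 mm from the box's right end; x runs from knob to lock, roughly to the robot's left, z up. White dial disc under the knob: green mark at -x, black mark 54 degrees from it towards -y, red one towards +y. Prongs of the lock fit only a bar within 13 degrees of straight.
- blue_knob (a joint): Angle (rad) of the blue unit's black knob, counter-clockwise from above, -1.3 to 1.3; 0 = white pointer at the green mark, bar along the box. Starts 0.55 to 1.15 (at the black side). Disc of radius 26 mm, top 46 mm up, with a grip bar 44 mm long, 12 wide, 46 to 82 mm up, centred on the axis; bar yaw = body yaw + angle. Light friction (0.05 N m), stays where left.
- blue_lock (a joint): Travel (m) of the blue unit's lock along the body's -x: 0 open, 0.065 home at its stop. Starts 0 to 0.006; friction 1.5 N, stays where left. Aluminium fork 74 mm wide, 48 to 62 mm up, two prongs 22 mm apart inside go either side of the knob's bar. To grip: orange upright fin, 32 mm along x, 12 along y, 62 to 101 mm up, centred at body y = 0, x = 0.119 minus travel.
- yellow_regulator: The yellow regulator, same shape, size and frame as the blue one, with its own knob and lock; not to be touched. The two swap places from run to run; their knobs are about 0.25 to 0.45 m apart.

How it is judged:
By the outcome, as a careful person would: the job done as asked, in the order asked, and still so for the second after the job is handed in, with the robot touching nothing.
It also fails if it takes over 40 s, if anything falls off the work surface, if the arm or the gripper's body presses on something with over 40 N, if the wrist force passes 120 N, or if a joint passes its speed limit or range.

## Working session

There is one attempt and no reset: what is moved stays moved. The work goes in short steps, Python scripts to look and compute and a shell command to move; the robot and the scene stay as the last step left them, time stands still between calls to the robot, and variables do not carry over. Pictures are saved under pics/ and viewed, at most 10 in all, crops included, and the job is handed in when it is done.

```bash
ls; mkdir -p pics; python3 - <<'E'
from station import bot, eyes
import cv2, numpy as np
o=bot.get_obs(); print({k:np.round(v,3) for k,v in o.items()})
ims=[]
for n in("side","top"):
    c=eyes.read_camera(n); np.savez(f"{n}0.npz",**c); print(n,c["K"].tolist(),np.round(c["R"],3).tolist(),c["t"])
    cv2.imwrite(f"pics/{n}0.png",c["image"][:,:,::-1])
E
```

```text
pics
{'t': np.float64(0.0), 'q': array([-1.386,  0.478,  0.022,  1.556, -0.012,  1.109, -0.083]), 'joint_vel': array([ 0.001,  0.001, -0.001, -0.002,  0.   ,  0.002, -0.002]), 'joint_torque': array([-0.0000e+00, -5.9646e+01,  1.6080e+00, -2.8120e+01,  1.2000e-02,
        9.0000e-03, -0.0000e+00]), 'eef_pos': array([0.195, 0.646, 0.206]), 'tool_rot': array([-0.   ,  0.146,  0.989, -0.001]), 'contact_force': array([ 0.227,  0.196, -0.882]), 'torque': array([ 0.022, -0.022, -0.041]), 'grasp_force': np.float64(0.0), 'gripper_width': np.float64(1.003)}
side [[365.7384961331244, 0.0, 255.34090573943595], [0.0, 365.7384961331244, 191.96531566023646], [0.0, 0.0, 1.0]] [[-0.949, -0.316, 0.025], [-0.159, 0.406, -0.9], [0.274, -0.858, -0.435]] [0.47089481 0.13493092 0.73578552]
top [[396.0520403561435, 0.0, 256.18644558470345], [0.0, 396.0520403561435, 192.03832722860142], [0.0, 0.0, 1.0]] [[-0.029, -1.0, 0.001], [-0.999, 0.029, -0.033], [0.033, -0.002, -0.999]] [-2.84065032e-04  4.70387251e-01  9.62730273e-01]
```

View pics/top0.png

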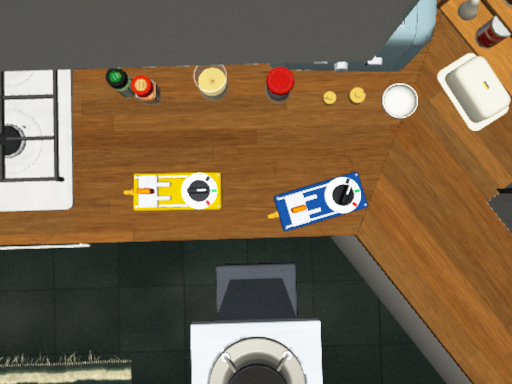

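View pics/side0.png

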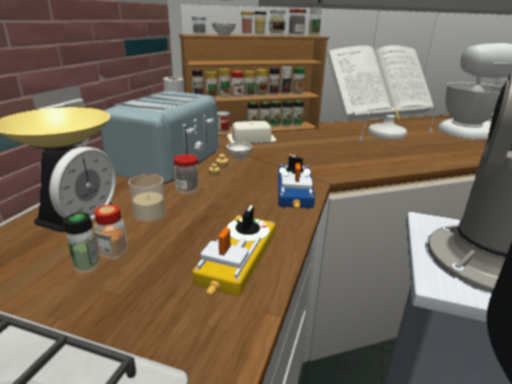

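The top view shows the blue regulator at the right: knob near (345,193), orange fin near (299,210). The yellow one is at the left, with its knob near (201,190). The side view agrees, with the blue one far and the yellow one near.

```bash
cat > h.py <<'E'
import cv2, numpy as np
from station import bot, eyes
def ray(c,px,z):
    px=np.atleast_2d(px).astype(float)
    d=np.c_[px,np.ones(len(px))]@np.linalg.inv(c["K"]).T@c["R"]
    o=-c["R"].T@c["t"]
    return o+d*((z-o[2])/d[:,2])[:,None]
def proj(c,X):
    p=(np.atleast_2d(X)@c["R"].T+c["t"])@c["K"].T
    return p[:,:2]/p[:,2:]
def big(m):
    cs,_=cv2.findContours(m.astype(np.uint8),cv2.RETR_EXTERNAL,cv2.CHAIN_APPROX_NONE)
    return max(cs,key=cv2.contourArea)
def hsv(c): return cv2.cvtColor(c["image"],cv2.COLOR_RGB2HSV)
E
python3 - <<'E'
from h import *
c=dict(np.load("top0.npz")); h=hsv(c); H,S,V=h[...,0].astype(int),h[...,1],h[...,2]
m=(H>100)&(H<125)&(S>150)&(V>60); m[:,:250]=0; m[:160]=0; m[240:]=0
ct=big(cv2.morphologyEx(m.astype(np.uint8),cv2.MORPH_CLOSE,np.ones((5,5))))
P=ray(c,ct[:,0],.038)[:,:2].astype(np.float32)
r=cv2.minAreaRect(P); b=cv2.boxPoints(r); print("box",r,b.tolist())
for k in(0,1):
    pass
e=[b[1]-b[0],b[2]-b[1]]; u=max(e,key=np.linalg.norm); u=u/np.linalg.norm(u); u*=np.sign(u[1])
yaw=np.arctan2(u[1],u[0]); K=np.array(r[0])-0.053*u
print("yaw",np.degrees(yaw),"knob by box",K)
roi=np.zeros_like(m); cv2.drawContours(roi.view(np.uint8),[cv2.convexHull(ct)],-1,1,-1)
# orange fin
f=roi&(H>5)&(H<20)&(S>180)&(V>150)
ff=big(f); mo=cv2.moments(f.astype(np.uint8),True); pf=[mo['m10']/mo['m00'],mo['m01']/mo['m00']]
n=np.array([-u[1],u[0]])
F=ray(c,pf,.1)[0,:2]; print("fin px",pf,mo['m00'],"world",F,"body",(F-K)@u,(F-K)@n)
# white disc: hull of white+black around the knob
w=roi&(S<60)&(V>170)
yy,xx=np.nonzero(w); Q=ray(c,np.c_[xx,yy],.042)[:,:2]; s=np.linalg.norm(Q-K,axis=1)<.055
print("disc",cv2.minEnclosingCircle(Q[s].astype(np.float32)))
g=roi&(H>45)&(H<90)&(S>120)&(V>80); yy,xx=np.nonzero(g); G=ray(c,np.c_[xx,yy],.04)[:,:2].mean(0); print("green body",(G-K)@u,(G-K)@n,len(xx))
k=c["image"][170:240,262:372]; cv2.imwrite("pics/z0.png",cv2.resize(k,None,fx=7,fy=7,interpolation=cv2.INTER_CUBIC)[:,:,::-1])
s=dict(np.load("side0.npz"))
for z,x in((.082,0),(.101,.119)):
    print("side proj",proj(s,[*(K+x*u),z]))
k=s["image"][145:215,262:332]; cv2.imwrite("pics/z1.png",cv2.resize(k,None,fx=8,fy=8,interpolation=cv2.INTER_CUBIC)[:,:,::-1])
E
```

```text
box ((0.43525978922843933, -0.13383224606513977), (0.08712676912546158, 0.14283230900764465), 14.30726432800293) [[0.37539905309677124, -0.0753965675830841], [0.41069602966308594, -0.21379885077476501], [0.4951205253601074, -0.19226792454719543], [0.4598235487937927, -0.053865641355514526]]
yaw 104.30726 knob by box [ 0.44835724 -0.18518842]
fin px [298.70454545454544, 208.29545454545453] 44.0 world [ 0.42848803 -0.10658599] body 0.08107464534646283 -0.00017141727811576316
disc ((0.44690123200416565, -0.17448940873146057), 0.04735467582941055)
green body nan nan 0
side proj [[294.87642552 160.22262431]]
side proj [[296.74164887 170.50354324]]<stdin>:22: RuntimeWarning: Mean of empty slice.
  ret = um.true_divide(
```

View pics/z0.png

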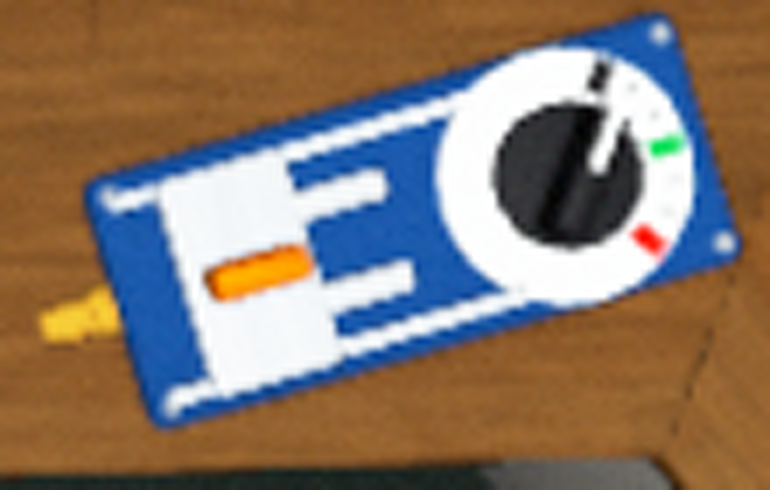

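View pics/z1.png

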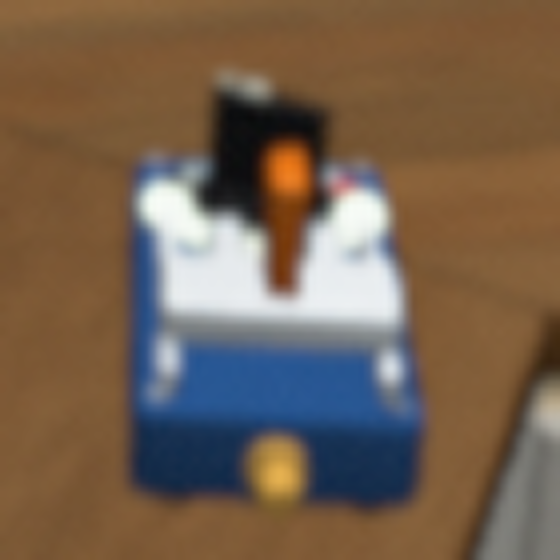

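The dial disc splits the blue mask, so the box estimate was cut short; I'll use a hull of all the blue pixels. In the zoom, the pointer is near (612,140), between the black mark (600,75) and the green mark (667,147). The fin is along the body and the lock is open.

```bash
python3 - <<'E'
from h import *
c=dict(np.load("top0.npz")); h=hsv(c); H,S,V=h[...,0].astype(int),h[...,1],h[...,2]
m=(H>100)&(H<125)&(S>150)&(V>60); m[:,:262]=0; m[:160]=0; m[240:]=0; m[:,372:]=0
yy,xx=np.nonzero(m); hull=cv2.convexHull(np.c_[xx,yy].astype(np.int32))
P=ray(c,hull[:,0],.038)[:,:2].astype(np.float32)
r=cv2.minAreaRect(P); b=cv2.boxPoints(r); print("box",r[1])
e=[b[1]-b[0],b[2]-b[1]]; u=max(e,key=np.linalg.norm); u=u/np.linalg.norm(u); u=u*np.sign(u[1])
n=np.array([-u[1],u[0]]); K=np.array(r[0])-0.053*u
print("yaw",np.degrees(np.arctan2(u[1],u[0])),"knob by box",K)
B=lambda px,z:np.round(np.c_[(ray(c,px,z)[:,:2]-K)@u,(ray(c,px,z)[:,:2]-K)@n]*1000,1)
Z=lambda x,y:[262+(x+.5)/7-.5,170+(y+.5)/7-.5]
roi=np.zeros(m.shape,np.uint8); cv2.drawContours(roi,[hull],-1,1,-1); roi=roi>0
f=roi&(H>5)&(H<20)&(S>150)&(V>120); yy,xx=np.nonzero(f); pf=np.c_[xx,yy].mean(0)
print("fin world",ray(c,pf,.1)[0],"body mm",B(pf,.1)); q=cv2.minAreaRect(B(np.c_[xx,yy],.1).astype(np.float32)); print(q)
k=roi&(V<70)&(S<120); k[:,:325]=0
yy,xx=np.nonzero(k); D=np.c_[xx,yy]; D=D[np.linalg.norm(B(D,.046),axis=1)<34]
print("disc black",cv2.minEnclosingCircle(B(D,.046).astype(np.float32)))
g=roi&(H>45)&(H<90)&(S>80); yy,xx=np.nonzero(g); print("green",B(np.c_[xx,yy],.04).mean(0))
print("black/red marks",B([Z(600,75),Z(648,240)],.04))
p=B([Z(612,140),Z(628,112),Z(598,170)],.082); print("pointer body",p,np.degrees(np.arctan2(-p[:,1],-p[:,0])))
d=p[1]-p[2]; print("pointer line dir deg",np.degrees(np.arctan2(-d[1],-d[0])))
print("side",proj(dict(np.load("side0.npz")),[[*(K+x*u),z] for x,z in((0,.082),(.119,.101))]))
E
```

```text
box (0.08702729642391205, 0.20784394443035126)
yaw 104.82113 knob by box [ 0.45708877 -0.21621507]
fin world [ 0.42849472 -0.10600004  0.1       ] body mm [[113.9  -0.6]]
((114.24053955078125, -0.4188418388366699), (31.518571853637695, 10.504284858703613), 1.6365795135498047)
disc black ((-2.8999996185302734, -4.350000381469727), 28.743314743041992)
green [-31.45333333  -0.97333333]
black/red marks [[-22.3 -29. ]
 [-21.7  29.1]]
pointer body [[ -9.9  -8. ]
 [-17.5 -15.2]
 [ -2.7  -0. ]] [38.94101228 40.97664768  0.        ]
pointer line dir deg 45.763898460929994
side [[294.28958981 156.07624352]
 [296.45607369 165.5116818 ]]
```

Blue is at yaw 104.8°, knob at (0.457, -0.216), knob angle about 43°, and the fin at body x = 114 mm. The sizes agree with those given (208x87 against 210x90 mm). Now I move over, by way of a point well outside the inner reach limit.

```bash
python3 -m crank '-0.78 -0.7 0 0 0 0.083 0.45;-0.78 -0.7 0 0 0 0.083 0.45;-0.78 -0.7 0 0 0 0.083 0.45;-0.78 -0.7 0 0 0 0.083 0.45;-0.78 -0.7 0 0 0 0.083 0.45;-0.78 -0.7 0 0 0 0.083 0.45;-0.78 -0.7 0 0 0 0.083 0.45;-0.78 -0.7 0 0 0 0.083 0.45;-0.78 -0.7 0 0 0 0.083 0.45;-0.78 -0.7 0 0 0 0.083 0.45;-0.78 -0.7 0 0 0 0.083 0.45;-0.78 -0.7 0 0 0 0.083 0.45;-0.78 -0.7 0 0 0 0.083 0.45;-0.78 -0.7 0 0 0 0.083 0.45'
cat >> h.py <<'E'
def plan(P,yaw):
    "units to reach P with tool y at yaw (deg), pointing down"
    from scipy.spatial.transform import Rotation as Ro
    o=bot.get_obs(); R=Ro.from_quat(np.roll(o["tool_rot"],-1))
    s=R.inv().apply(np.array(P)-o["eef_pos"])/.5
    y=np.radians(yaw); Y=np.array([np.cos(y),np.sin(y),0]); Zt=np.array([0,0,-1.]); T=Ro.from_matrix(np.c_[np.cross(Y,Zt),Y,Zt])
    print("t",o["t"],"q",np.round(o["q"],2),"pos",np.round(o["eef_pos"],4),"tool y",np.degrees(np.arctan2(*R.as_matrix()[[1,0],1])).round(2),"f",np.round(o["contact_force"],1),"w",o["gripper_width"].round(3))
    print("shift",np.round(s,3),"turn",np.round((R.inv()*T).as_rotvec()/np.pi,4))
E
python3 -c "
from h import *
plan([.457,-.216,.15],58)"
```

```text
t: 1.5
eef_pos: [0.4663, 0.2, 0.2065]
tool_rot: [-0.0, 0.272, 0.962, 0.0]
contact_force: [-0.7, 0.1, 0.3]
gripper_width: 0.55
grasp_force: 0.0Traceback (most recent call last):
  File "<string>", line 3, in <module>
    plan([.457,-.216,.15],58)
    ~~~~^^^^^^^^^^^^^^^^^^^^^
  File "h.py", line 21, in plan
    print("t",o["t"],"q",np.round(o["q"],2),"pos",np.round(o["eef_pos"],4),"tool y",np.degrees(np.arctan2(*R.as_matrix()[[1,0],1])).round(2),"f",np.round(o["contact_force"],1),"w",o["gripper_width"].round(3))
                                                                                                                                                                                    ^^^^^^^^^^^^^^^^^^^^^^^^
AttributeError: 'float' object has no attribute 'round'
```

```bash
sed -i 's/o\["gripper_width"\].round(3)/round(o["gripper_width"],3)/' h.py
python3 -c "
from h import *
plan([.457,-.216,.15],58)"
```

```text
t 1.5 q [-0.79  0.2   0.3   1.97 -0.07  0.98  0.57] pos [0.4663 0.2    0.2065] tool y 58.42 f [-0.7  0.1  0.3] w 0.55
shift [-0.42  -0.719  0.113] turn [-0.     -0.0002  0.0023]
```

```bash
python3 -m crank '-0.42 -0.719 0 0 0 0.002 0.45;-0.42 -0.719 0 0 0 0.002 0.45;-0.42 -0.719 0 0 0 0.002 0.45;-0.42 -0.719 0 0 0 0.002 0.45;-0.42 -0.719 0 0 0 0.002 0.45;-0.42 -0.719 0 0 0 0.002 0.45;-0.42 -0.719 0 0 0 0.002 0.45;-0.42 -0.719 0 0 0 0.002 0.45;-0.42 -0.719 0 0 0 0.002 0.45;-0.42 -0.719 0.113 0 0 0.002 0.45;-0.42 -0.719 0.113 0 0 0.002 0.45;-0.42 -0.719 0.113 0 0 0.002 0.45'
python3 - <<'E'
from h import *
plan([.457,-.216,.053],58)
for n in("side","top"):
    c=eyes.read_camera(n); np.savez(f"{n}1.npz",**c)
    a=c["image"][140:240,250:400] if n=="top" else c["image"][110:230,230:360]
    cv2.imwrite(f"pics/{n}1.png",cv2.resize(a,None,fx=4,fy=4,interpolation=cv2.INTER_CUBIC)[:,:,::-1])
a,b=[cv2.imread(f"pics/{n}1.png") for n in("side","top")]
h=min(len(a),len(b)); w=np.hstack([a[:h,:],b[:h,:]]); cv2.imwrite("pics/both1.png",cv2.resize(w,(800,int(800*h/w.shape[1]))))
E
```

```text
t: 2.7
eef_pos: [0.456, -0.2158, 0.1491]
tool_rot: [-0.002, 0.275, 0.961, -0.0]
contact_force: [0.5, 0.1, 0.3]
gripper_width: 0.551
grasp_force: 0.0
t 2.7 q [-0.16  0.3   0.58  2.04 -0.21  0.86  1.55] pos [ 0.456  -0.2158  0.1491] tool y 58.05 f [0.5 0.1 0.3] w 0.551
shift [-0.003  0.001  0.192] turn [-0.0004 -0.0013  0.0003]
```

View pics/both1.png

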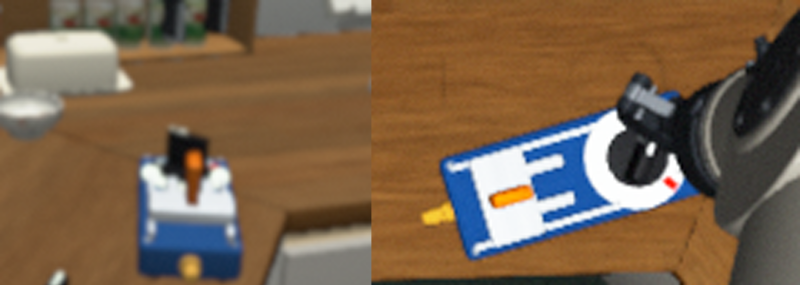

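The top crop shows the wrist right of the knob, but the side crop shows no gripper over it. I'll look at the full side frame before lowering.

```bash
python3 - <<'E'
from h import *
s=dict(np.load("side1.npz")); t=dict(np.load("top1.npz"))
p=bot.get_obs()["eef_pos"]; print(proj(s,p),proj(t,p), -s["R"].T@s["t"])
s2=eyes.read_camera("side"); print(np.abs(s2["image"].astype(int)-s["image"]).mean(),np.abs(s2["image"].astype(int)-np.load("side0.npz")["image"]).mean())
w=np.hstack([s2["image"],eyes.read_camera("top")["image"]]); cv2.imwrite("pics/full2.png",cv2.resize(w,(800,300),interpolation=cv2.INTER_AREA)[:,:,::-1])
E
```

```text
[[295.88597858 131.63064161]] [[353.65841487 192.90549968]] [0.26645715 0.72499784 0.42977589]
0.8315904405381944 4.528917100694445
```

View pics/full2.png

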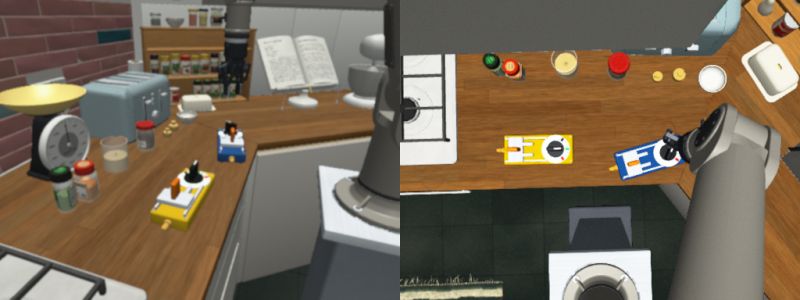

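```bash
python3 - <<'E'
from h import *
s=dict(np.load("side1.npz"));s2=eyes.read_camera("side")
for a in(s,s2):
    d=(a["image"].max(2)<60)&(np.load("side0.npz")["image"].max(2)>75); d[:, :270]=0; d[:,340:]=0; d[145:]=0
    yy,xx=np.nonzero(d); print(len(yy),yy.max(),xx[yy>yy.max()-5])
k=np.hstack([s["image"][60:210,230:360],s2["image"][60:210,230:360]]); cv2.imwrite("pics/cmp.png",cv2.resize(k,None,fx=3,fy=3)[:,:,::-1])
print(bot.get_obs()["eef_pos"],bot.get_obs()["t"])
E
```

```text
1657 120 [287 288 289 290 291 302 303 304 305 306 307 287 288 289 290 291 304 305
 306 286 287 304 305 306 286 305 306 303 304 305 306]
1668 120 [286 287 288 289 290 301 302 303 304 305 306 286 287 288 289 290 304 305
 306 286 287 304 305 306 286 305 306 303 304 305 306]
[ 0.45806529 -0.21734348  0.15165712] 2.95
```

View pics/cmp.png

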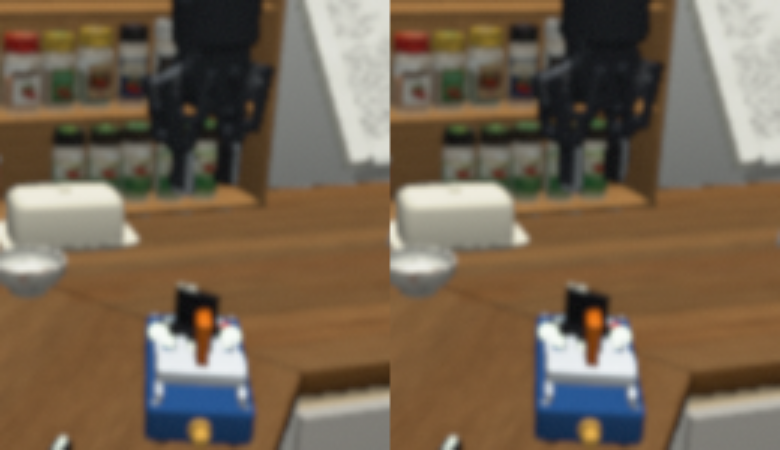

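The earlier crop had only cut the gripper off. In this picture its tips are above the blue knob (columns 287–306, row 120), where the projection puts them. Next: descend, then close on the bar.

```bash
python3 -m crank '0 0 0.08 0 0 0 0.45;0 0 0.12 0 0 0 0.45;0 0 0.16 0 0 0 0.45;0 0 0.194 0 0 0 0.45;0 0 0.194 0 0 0 0.45;0 0 0.194 0 0 0 0.45' 30
python3 -c "
from h import *
plan([.457,-.216,.053],58)"
```

```text
t: 3.55
eef_pos: [0.4575, -0.2177, 0.0541]
tool_rot: [0.0, 0.276, 0.961, 0.0]
contact_force: [0.2, -0.1, -0.2]
gripper_width: 0.552
grasp_force: 0.0
t 3.55 q [-0.07  0.46  0.49  2.11 -0.35  0.66  1.67] pos [ 0.4575 -0.2177  0.0541] tool y 57.93 f [ 0.2 -0.1 -0.2] w 0.552
shift [0.003 0.002 0.002] turn [ 0.0001  0.0003 -0.0004]
```

```bash
python3 -m crank '0 0 0 0 0 0 0.7;0 0 0 0 0 0 0.8;0 0 0 0 0 0 0.9;0 0 0 0 0 0 1;0 0 0 0 0 0 1;0 0 0 0 0 0 1;0 0 0 0 0 0 1;0 0 0 0 0 0 1;0 0 0 0 0 0 1' 30
python3 -c "
from h import *
plan([.457,-.216,.053],14.8);print(bot.get_obs()['torque'])"
```

```text
t: 4.45
eef_pos: [0.4575, -0.218, 0.0542]
tool_rot: [0.001, 0.276, 0.961, 0.0]
contact_force: [-0.6, -0.8, 6.4]
gripper_width: 0.121
grasp_force: 29.3
t 4.45 q [-0.07  0.46  0.49  2.11 -0.35  0.66  1.67] pos [ 0.4575 -0.218   0.0542] tool y 57.91 f [-0.6 -0.8  6.4] w 0.121
shift [0.003 0.003 0.002] turn [0.0004 0.0004 0.2395]
[0.04536908 0.22229929 0.05329584]
```

```bash
python3 -m crank '0 0 0 0 0 0.04 1;0 0 0 0 0 0.08 1;0 0 0 0 0 0.12 1;0 0 0 0 0 0.16 1;0 0 0 0 0 0.2 1;0 0 0 0 0 0.23 1;0 0 0 0 0 0.24 1;0 0 0 0 0 0.24 1;0 0 0 0 0 0.24 1'
python3 -c "
from h import *
plan([.457,-.216,.053],14.8);print(bot.get_obs()['torque'])"
```

```text
t: 5.35
eef_pos: [0.4558, -0.2195, 0.0542]
tool_rot: [0.0, 0.611, 0.791, -0.001]
contact_force: [-6.0, -2.6, 10.2]
gripper_width: 0.121
grasp_force: 29.8
t 5.35 q [-0.22  0.51  0.7   2.12 -0.51  0.69  1.08] pos [ 0.4558 -0.2195  0.0542] tool y 14.62 f [-6.  -2.6 10.2] w 0.121
shift [0.006 0.004 0.002] turn [-0.0002  0.0004 -0.001 ]
[-0.76379764  1.31226132  0.03615746]
```

Released and lifted next, then check the pointer.

```bash
python3 -m crank '0 0 0 0 0 0 0.7;0 0 0 0 0 0 0.45;0 0 0 0 0 0 0.45;0 0 0 0 0 0 0.45;0 0 0 0 0 0 0.45;0 0 -0.08 0 0 0 0.45;0 0 -0.16 0 0 0 0.45;0 0 -0.24 0 0 0 0.45;0 0 -0.24 0 0 0 0.45'
python3 - <<'E'
from h import *
plan([.457,-.216,.15],14.8)
c=eyes.read_camera("top"); s=eyes.read_camera("side"); np.savez("top3.npz",**c)
k=cv2.resize(c["image"][165:240,262:372],(660,450),interpolation=cv2.INTER_CUBIC)
cv2.imwrite("pics/top3.png",k[:,:,::-1])
E
```

```text
t: 6.25
eef_pos: [0.4598, -0.2192, 0.1776]
tool_rot: [0.004, 0.611, 0.792, 0.002]
contact_force: [0.4, 0.4, -0.8]
gripper_width: 0.553
grasp_force: 0.0
t 6.25 q [-0.4   0.31  0.88  2.03 -0.31  0.93  0.9 ] pos [ 0.4598 -0.2192  0.1776] tool y 14.7 f [ 0.4  0.4 -0.8] w 0.553
shift [ 0.008 -0.004  0.055] turn [ 0.0024  0.0011 -0.0006]
```

View pics/top3.png

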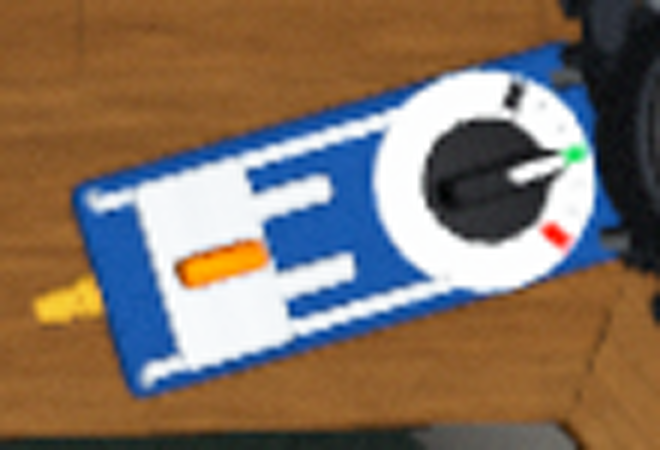

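The pointer (515,175)→(565,155) is close to the green mark (575,153). I'll measure what angle remains.

```bash
python3 - <<'E'
from h import *
c=dict(np.load("top3.npz")); K=np.array([.4571,-.2162]); a=np.radians(104.8); u=np.array([np.cos(a),np.sin(a)]); n=np.array([-u[1],u[0]])
g=c["image"].min(2).astype(float)
def B(px,z): w=ray(c,px,z)[:,:2]-K; return np.c_[w@u,w@n]*1000
v,w=np.mgrid[180:210,330:365]; px=np.c_[w.ravel(),v.ravel()]
b=B(px,.082); I=g[px[:,1],px[:,0]]
for lo in(90,130):
    s=(I>lo)&(b[:,0]>-21)&(b[:,0]<-2)&(abs(b[:,1])<9)
    q=b[s]; l=cv2.fitLine(q.astype(np.float32),cv2.DIST_L2,0,.01,.01).ravel(); l*=-np.sign(l[0])
    print(len(q),q.mean(0),"angle",np.degrees(np.arctan2(-l[1],-l[0])), "from axis",np.degrees(np.arctan2(-q.mean(0)[1],-q.mean(0)[0])))
s=(I<28)&(np.hypot(*b.T)<24); q=b[s]; C=np.cov(q.T); e,V=np.linalg.eigh(C); l=V[:,1]; l*=-np.sign(l[0]); print("dark",s.sum(),q.mean(0),e,np.degrees(np.arctan2(-l[1],-l[0])))
h=hsv(c); G=(h[...,0]>45)&(h[...,0]<90)&(h[...,1]>80); G[:,:335]=0;G[:175]=0;G[210:]=0;G[:,365:]=0
yy,xx=np.nonzero(G); print("green",B(np.c_[xx,yy],.04).mean(0),len(xx))
# rails (long white lines) give an independent body yaw
lns=cv2.HoughLinesP(cv2.Canny(c["image"],80,160)[165:240,262:345],1,np.pi/720,18,minLineLength=22,maxLineGap=3)
for x1,y1,x2,y2 in lns[:,0]:
    p=ray(c,[[x1+262,y1+165],[x2+262,y2+165]],.04); d=p[0]-p[1]; print("line",round(np.hypot(*d[:2])*1000),round(np.degrees(np.arctan2(d[1],d[0]))%180,1))
E
```

```text
36 [-12.91939026   0.40274128] angle -3.0628343 from axis -1.7855258367294924
30 [-13.12446412   0.03048698] angle 0.5984461 from axis -0.13309285305839574
dark 25 [ 8.29109897 -3.28201719] [  5.77170135 189.79825169] 10.123151632584705
green [-36.90328192  -1.73374766] 14
line 133 104.8
line 64 88.4
line 163 104.4
line 142 105.9
line 71 103.7
line 76 88.4
line 79 15.6
line 79 104.0
```

The pointer is at the green mark within the measurement error (0±3°), and lines on the box confirm the yaw at 104.8°. Now to the fin.

```bash
python3 -c "
from h import *
plan([.4287,-.106,.1776],14.8); plan([.4287,-.106,.068],14.8)"
```

```text
t 6.35 q [-0.39  0.32  0.88  2.03 -0.31  0.93  0.9 ] pos [ 0.4574 -0.2173  0.1738] tool y 14.76 f [-1.  -0.8  0.5] w 0.548
shift [ 0.23   0.001 -0.008] turn [ 0.0007  0.     -0.0002]
t 6.35 q [-0.39  0.32  0.88  2.03 -0.31  0.93  0.9 ] pos [ 0.4574 -0.2173  0.1738] tool y 14.76 f [-1.  -0.8  0.5] w 0.548
shift [0.23  0.001 0.212] turn [ 0.0007  0.     -0.0002]
```

```bash
python3 -m crank '0.08 0 0 0 0 0 0.45;0.15 0 0 0 0 0 0.45;0.23 0 0 0 0 0 0.45;0.23 0 0 0 0 0 0.45;0.23 0 0 0 0 0 0.45;0.23 0 0.07 0 0 0 0.45;0.23 0 0.14 0 0 0 0.45;0.23 0 0.18 0 0 0 0.45;0.23 0 0.212 0 0 0 0.45;0.23 0 0.212 0 0 0 0.45;0.23 0 0.212 0 0 0 0.45'
python3 -c "
from h import *
plan([.4287,-.106,.068],14.8)"
```

```text
t: 7.45
eef_pos: [0.4273, -0.1078, 0.067]
tool_rot: [-0.0, 0.612, 0.791, -0.001]
contact_force: [-0.4, 0.2, 0.2]
gripper_width: 0.549
grasp_force: 0.0
t 7.45 q [-0.52  0.39  0.76  2.25 -0.45  0.65  0.82] pos [ 0.4273 -0.1078  0.067 ] tool y 14.59 f [-0.4  0.2  0.2] w 0.549
shift [ 0.003  0.004 -0.002] turn [-0.0005  0.0002 -0.0012]
```

```bash
python3 -m crank '0 0 0 0 0 0 0.7;0 0 0 0 0 0 0.85;0 0 0 0 0 0 1;0 0 0 0 0 0 1;0 0 0 0 0 0 1;0 0 0 0 0 0 1;0 0 0 0 0 0 1' 40 && python3 -m crank '-0.01 0 0 0 0 0 1;-0.02 0 0 0 0 0 1;-0.03 0 0 0 0 0 1;-0.04 0 0 0 0 0 1;-0.05 0 0 0 0 0 1;-0.06 0 0 0 0 0 1;-0.07 0 0 0 0 0 1;-0.08 0 0 0 0 0 1;-0.09 0 0 0 0 0 1;-0.1 0 0 0 0 0 1;-0.11 0 0 0 0 0 1;-0.11 0 0 0 0 0 1'
```

```text
t: 8.15
eef_pos: [0.4259, -0.1068, 0.0678]
tool_rot: [-0.001, 0.611, 0.792, -0.0]
contact_force: [-8.1, -1.7, 12.1]
gripper_width: 0.125
grasp_force: 41.5
t: 9.35
eef_pos: [0.4401, -0.1607, 0.0679]
tool_rot: [-0.001, 0.611, 0.791, -0.0]
contact_force: [-6.9, -2.2, 8.7]
gripper_width: 0.125
grasp_force: 41.1
```

```bash
python3 -m crank '-0.004 0 0 0 0 0 1;-0.008 0 0 0 0 0 1;-0.01 0 0 0 0 0 1;-0.01 0 0 0 0 0 1' && python3 -m crank '-0.002 0 0 0 0 0 1;-0.004 0 0 0 0 0 1;-0.004 0 0 0 0 0 1'
```

```text
t: 9.75
eef_pos: [0.4412, -0.1649, 0.0679]
tool_rot: [-0.001, 0.611, 0.792, -0.0]
contact_force: [-7.1, -0.8, 9.6]
gripper_width: 0.124
grasp_force: 41.3
t: 10.05
eef_pos: [0.4412, -0.1649, 0.0678]
tool_rot: [-0.003, 0.611, 0.792, 0.001]
contact_force: [-7.8, 3.8, 15.9]
gripper_width: 0.125
grasp_force: 42.0
```

```bash
python3 -m crank '-0.002 0 0 0 0 0 1;-0.004 0 0 0 0 0 1;-0.004 0 0 0 0 0 1;-0.004 0 0 0 0 0 1'
```

```text
t: 10.45
eef_pos: [0.4412, -0.1649, 0.0678]
tool_rot: [-0.004, 0.61, 0.792, 0.001]
contact_force: [-10.6, 10.5, 22.0]
gripper_width: 0.122
grasp_force: 42.6
```

At the stop: the force builds and the tool no longer advances. Release, lift and check.

```bash
python3 -m crank '0 0 0 0 0 0 0.7;0 0 0 0 0 0 0.45;0 0 0 0 0 0 0.45;0 0 0 0 0 0 0.45;0 0 0 0 0 0 0.45;0 0 -0.08 0 0 0 0.45;0 0 -0.16 0 0 0 0.45;0 0 -0.24 0 0 0 0.45;0.1 0 -0.3 0 0 0 0.45;0.1 0 -0.3 0 0 0 0.45'
python3 - <<'E'
from h import *
c=eyes.read_camera("top"); s=eyes.read_camera("side")
K=np.array([.4571,-.2162]); a=np.radians(104.8); u=np.array([np.cos(a),np.sin(a)])
h=hsv(s); f=(h[...,0]>3)&(h[...,0]<20)&(h[...,1]>190)&(h[...,2]>140); f[:,:280]=0; f[:,315:]=0; f[:145]=0; f[200:]=0
yy,xx=np.nonzero(f); print("fin side px",xx.mean(),yy.min(),yy.max(),"expect home/open", [proj(s,[*(K+x*u),.101]).round(1).tolist() for x in(.038,.054,.070,.114)])
A=cv2.resize(c["image"][165:240,262:372],(440,300),interpolation=cv2.INTER_CUBIC); B=cv2.resize(s["image"][140:215,262:337],(300,300),interpolation=cv2.INTER_CUBIC)
cv2.imwrite("pics/end.png",np.hstack([A,B])[:,:,::-1])
E
```

```text
t: 11.45
eef_pos: [0.4327, -0.1159, 0.2194]
tool_rot: [0.001, 0.609, 0.794, 0.002]
contact_force: [0.5, 0.2, -0.8]
gripper_width: 0.554
grasp_force: 0.0
fin side px 296.94736842105266 156 160 expect home/open [[[295.3, 154.3]], [[295.5, 156.3]], [[295.7, 158.5]], [[296.4, 164.8]]]
```

View pics/end.png

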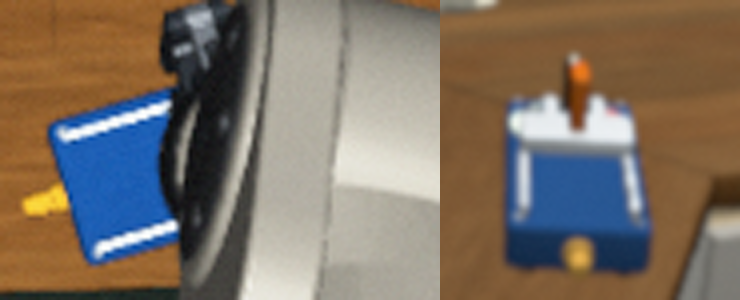

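The side view shows the lock's fork around the knob bar, with the fin top at (297,156), as expected for home (295.5,156.3). The measured travel is about 65 mm.

```bash
python3 -c "
from station import ticket
print(ticket.hand_in())"
```

```text
the job is handed in; nothing more can be done
None
```

I turned the blue regulator's knob to the green mark (0±3° as measured) and let go, then slid its lock about 65 mm to its stop over the knob; I never moved the arm to the yellow one, and handed the job in at about 11.5 s.

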